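# Put the tea corner of the kitchen island in order

## Task

Tidy the kitchen island: put the two tea tins (red lid, green lid) in the dark wooden tray, the two spice jars (black cap, yellow cap) in the blue tray, and the cup in the middle of its saucer, every piece standing upright and flat on the floor of its tray or saucer. Set each piece down rather than dropping it, tip nothing over, and leave the salt pot and the wooden bowl where they are.

Things in the scene. Friction and masses are not known exactly. Their poses are not given: they have to be found in the camera images.
- red_tin: Red-lidded tea tin, a closed upright cylinder, 34 mm tall: bare aluminium body 46 mm across up to 22 mm, above it a red lid 48 mm across. About 90 g, loose. Origin: centre of the underside; z up.
- green_tin: Green-lidded tea tin, a closed upright cylinder, 34 mm tall: bare aluminium body 46 mm across up to 22 mm, above it a green lid 48 mm across. About 90 g, loose. Origin: centre of the underside; z up.
- black_jar: Black-capped spice jar, a closed upright cylinder 42 mm across and 64 mm tall: amber glass with a white paper band up to 40 mm, above it a black cap of the same diameter. About 130 g, loose. Origin: centre of the underside; z up.
- yellow_jar: Yellow-capped spice jar, a closed upright cylinder 42 mm across and 64 mm tall: amber glass with a white paper band up to 40 mm, above it a yellow cap of the same diameter. About 130 g, loose. Origin: centre of the underside; z up.
- cup: Reddish terracotta espresso cup without a handle, open on top, straight-sided: 56 mm across, 56 mm tall, wall 4 mm. About 130 g, loose. Origin: centre of the underside; z up.
- wood_tray: Dark brown wooden tray with a low lip: outside 98 mm along its x by 158 mm along its y, 14 mm high, walls and floor 4 mm thick, so the inside is 90 x 150 mm and its floor lies 4 mm above the table. Origin: centre of the underside; z up. Does not move. Home of the two tea tins, which stand side by side along its y.
- blue_tray: Blue plastic tray with a low lip: outside 98 mm along its x by 158 mm along its y, 14 mm high, walls and floor 4 mm thick, so the inside is 90 x 150 mm and its floor lies 4 mm above the table. Origin: centre of the underside; z up. Does not move. Home of the two spice jars, which stand side by side along its y.
- saucer: Reddish terracotta saucer, 128 mm across at the rim and 14 mm high; its flat inner floor, about 90 mm across, lies 5 mm above the table. Origin: centre of the underside; z up. Does not move. Home of the cup.
- salt_pot: Bystander: round lidded salt pot of pale wood with a dark knob on top, 68 mm across, 62 mm tall in all, loose, standing beyond the work. Origin: centre of the underside.
- bowl: Bystander: round open bowl of pale wood, 110 mm across, 42 mm high, loose, standing beyond the work. Origin: centre of the underside.

How it is judged:
By the outcome, as a careful person would: the job done as asked, in the order asked, and still so for the second after the job is handed in, with the robot touching nothing.
It also fails if it takes over 120 s, if anything falls off the work surface, if the arm or the gripper's body presses on something with over 40 N, if the wrist force passes 120 N, or if a joint passes its speed limit or range.

## Robot

A 6-joint arm with a two-finger parallel gripper is mounted at the origin on the work surface. World frame = base frame: x ahead of the robot, y to its left, z up, the work surface at z = 0. Lengths are in m, angles in rad, forces in N, time in s.
With the tool pointing down it reaches from about 0.35 to 0.85 m from the base axis. Payload 8.1 kg.
Tool frame: the origin (TCP) lies at the very end of the fingers, on their centre line; the grasp point (between the pads) lies 19 mm behind it; z points along the fingers, y is the line along which they close (so a half turn about z gives the same grasp; the last joint's range is limited). The gripper opens to 93 mm and grips with 3 to 60 N. Pads are 15 mm wide; open, the fingers measure 128 mm over their backs; the gripper's body (75 mm by 188 mm) begins 65 mm behind the grasp point.
Start: joints at [1.022, 0.13, 1.488, -0, 1.523, -0.085], TCP at [0.268, 0.537, 0.219] pointing down, gripper open.
Joint ranges: [-2.96, 2.96], [-0.89, 2.26], [0.02, 2.5], [-1.34, 4.48], [0, 2.73], [-2.66, 2.66]. Speed limits (rad/s): [2.39, 2.39, 2.79, 3.14, 3.14, 3.14].

## Interface

Orientations are given as a rotation vector (axis times angle).
In Python, from plant import monitor, eyes, ticket gives the robot as it stands.
- The arm moves only by the tool arm_command, never from a script. Its argument "deltas" is a list that holds one entry, the list of rows, each a list of 6 numbers: the shift along the world's x, y, z in cm, then the turn, a rotation vector about the world's x, y, z in degrees. In form: [[[tx, ty, tz, rx, ry, rz], ...]]. A call has 1 to 12 rows; each row shifts and turns the commanded pose from where the row before left it; what a row does not reach is not made up. A row lasts 1/12 s, in which the tool goes at most 41.7 mm and 7.16 degrees, less where a joint would pass 70% of its speed; a pose out of reach is approached as far as the arm can. A call is refused whole if a number of a shift passes 4.17 or a number of a turn 7.16, either way. A call with a gripper value outside its range is refused whole. "gripper" is the opening, from -1 (shut) to 1 (fully open), set as the call begins (left out, the last holds). The fingers move at their own pace and stop on an object; "squeeze" is the grip in N (left out, the last holds). Time passes only in rows, so rows that do not move let the fingers close. It gives the time, the measured TCP pose, the force, the opening and the grip force at its end, in the units of the state.
- monitor.read_state(): the state, without advancing time (a new reading comes with each control period).
- eyes.read_camera(name): name is "side" or "top"; returns the picture (384x512x3 uint8, blue, green, red); there is no depth.
- eyes.camera_model(name): a dict with "fx", "fy", "cx", "cy" (pixels), "rvec" (rotation vector, rad) and "tvec" (3), from world to camera coordinates, as OpenCV has them. Camera axes: x right, y down, z forward; pixel columns grow to the right and rows downward; lengths in m; the calibration is good to about 2 mm. A picture is of the moment at which its call begins. camera_model takes no time and is no camera call.
- ticket.close_job(): hands the job in; it is judged then, once.
The state is a dict: "t": time; "q": joint angles; "dq": joint speeds; "joint_torque": joint torques, N m; "tool_pos": TCP position; "orientation": TCP orientation; "force": force on the tool from outside, world axes, zero at the start; "wrist_torque": the same for the moment, N m; "opening": finger opening in m; "gripper_force": force on a finger pad.
Only numpy, scipy, OpenCV 4.12 (cv2) and the standard library are available. Lean on these libraries where they do the work, as an engineer would, in place of code of your own. Each camera call takes 0.05 s, during which the arm holds its last target. There are 200 camera calls.

## Working session

There is one attempt and no reset: what is moved stays moved. The work goes in short steps, Python scripts to look and compute and a tool call to move; the robot and the scene stay as the last step left them, time stands still between calls to the robot, and variables do not carry over. Pictures are saved under pics/ and viewed, at most 14 in all, crops included, and the job is handed in when it is done.

Besides the shell and the picture viewer there is one more tool, called after "Request:" in YAML: its name, and indented under it one key for each argument. arm_command: Moves the arm, as the interface text tells. Its arguments: {"type":"object","properties":{"deltas":{"type":"array"},"gripper":{"type":"number"},"squeeze":{"type":"number"}},"required":["deltas"]}

```bash
ls; mkdir -p pics
python3 - <<'E'
from plant import monitor, eyes
import cv2
for n in("top","side"):
    im=eyes.read_camera(n); cv2.imwrite(f"pics/{n}0.png",im)
    m=eyes.camera_model(n); print(n,m)
print(monitor.read_state())
E
```

```text
pics
top {'fx': 446.0140115861954, 'fy': 446.0140115861954, 'cx': 263.40425548387867, 'cy': 186.57552717251824, 'rvec': array([ 2.1553385 , -2.21149975,  0.10278222]), 'tvec': array([0.00528375, 0.55067068, 1.08307134])}
side {'fx': 430.4116826247849, 'fy': 430.4116826247849, 'cx': 250.90507056451796, 'cy': 191.14814872689198, 'rvec': array([ 2.12147246, -0.46875089,  0.23184339]), 'tvec': array([-0.48939512,  0.16541025,  0.80345634])}
{'t': 0.1, 'q': array([ 1.02161187e+00,  1.31058676e-01,  1.48916033e+00,  3.39855631e-05,
        1.52302009e+00, -8.53959444e-02]), 'dq': array([ 0.00020954,  0.00044599, -0.00237658, -0.00058133, -0.00122143,
        0.00086025]), 'joint_torque': array([ 1.90417566e-03, -5.61345041e+01, -4.93092155e+01,  7.70941051e-02,
        2.91847810e-02, -8.19428374e-05]), 'tool_pos': array([0.26810109, 0.53619575, 0.21771399]), 'orientation': array([-7.21882333e-01, -3.05696818e+00,  2.44006848e-03]), 'force': array([-0.37589285, -0.24987116, -0.07201967]), 'wrist_torque': array([-0.04180754, -0.02683055, -0.02790059]), 'gripper_force': 0.0, 'opening': 0.09313786390762452}
```

View pics/top0.png

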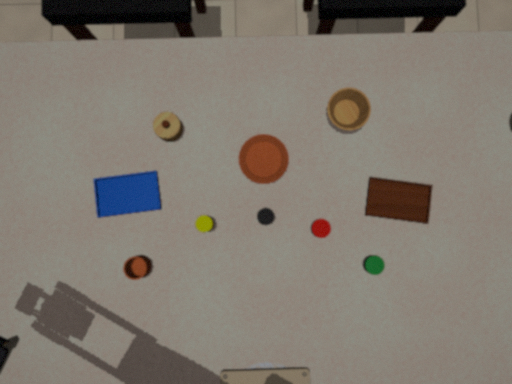

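View pics/side0.png

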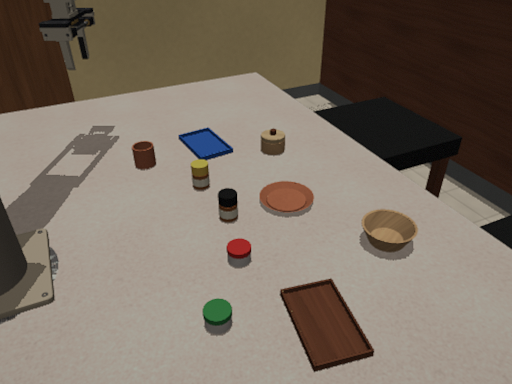

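Top view: blue tray (127,194), saucer (264,159), wood tray (398,200), cup (138,267), yellow (205,224), black (266,216), red (320,228), green (374,265); salt pot (167,126) and bowl (348,110) lie beyond. The side view agrees.

```bash
cat > h.py <<'E'
import cv2, numpy as np
from plant import eyes, monitor
def ray(n,uv,z):
    m=eyes.camera_model(n); R=cv2.Rodrigues(m["rvec"])[0]; C=-R.T@m["tvec"]
    uv=np.atleast_2d(np.array(uv,float))
    d=np.c_[(uv[:,0]-m["cx"])/m["fx"],(uv[:,1]-m["cy"])/m["fy"],np.ones(len(uv))]@R
    return C+d*((z-C[2])/d[:,2])[:,None]
def blob(mask,near,r=60):
    n,l,s,c=cv2.connectedComponentsWithStats(mask.astype(np.uint8))
    k=[i for i in range(1,n) if s[i,4]>25 and np.hypot(*(c[i]-near))<r]
    i=max(k,key=lambda i:s[i,4]); cs,_=cv2.findContours((l==i).astype(np.uint8),0,2)
    return max(cs,key=cv2.contourArea),c[i]
def masks(im):
    H,S,V=[x.astype(int) for x in cv2.split(cv2.cvtColor(im,cv2.COLOR_BGR2HSV))]
    return dict(red=((H<6)|(H>172))&(S>200)&(V>120),green=(H>45)&(H<85)&(S>120),black=(V<50),
      yellow=(H>22)&(H<35)&(S>150),blue=(H>100)&(H<130)&(S>150),terra=((H<13)|(H>172))&(S>120),
      brown=((H<18)|(H>172))&(S>90)&(V<130))
E
python3 - <<'E'
from h import *
T=dict(red=("red",.034,(320,228),(239,248)),green=("green",.034,(374,265),(217,311)),black=("black",.064,(266,216),(228,196)),
 yellow=("yellow",.064,(205,224),(200,166)),cup=("terra",.056,(138,267),(144,150)),saucer=("terra",.014,(264,159),(286,197)),
 blue=("blue",.014,(127,194),(205,143)),wood=("brown",.014,(398,200),(324,320)))
for n in("top","side"):
    im=cv2.imread(f"pics/{n}0.png"); M=masks(im)
    for k,(m,z,a,b) in T.items():
        try: c,cen=blob(M[m],a if n=="top" else b,25)
        except Exception as e: print(n,k,e); continue
        p=ray(n,c[:,0,:],z)[:,:2].astype(np.float32)
        (x,y),(w,h),ang=cv2.minAreaRect(p*1000)
        print(n,k,cen.round(1),"rect",np.round([x,y,w,h,ang],1),"circ",np.round(cv2.minEnclosingCircle(p*1000)[0],1),"cen",(ray(n,cen,z)[0,:2]*1000).round(1))
im=cv2.imread("pics/top0.png")
a=cv2.resize(im[245:290,110:165],None,fx=8,fy=8,interpolation=0);cv2.imwrite("pics/cup.png",a)
E
```

```text
top red [320.4 227.9] rect [ 445.3 -145.1   39.    39.5   24.8] circ [ 444.6 -145.3] cen [ 445.  -145.2]
top green [373.7 264.5] rect [ 353.3 -271.9   43.9   40.8   88.4] circ [ 353.7 -271.5] cen [ 353.4 -271.2]
top black [265.3 216.2] rect [477.  -11.6  35.6  33.2  88.5] circ [476.6 -11.3] cen [476.6 -11.1]
top yellow [204.2 223.3] rect [463.  133.4  40.3  35.4  88.5] circ [463.3 133.7] cen [463.4 134.1]
top cup [136.9 267.1] rect [364.7 295.2  61.3  51.5  89.7] circ [365.5 295.2] cen [364.5 295.5]
top saucer [263.2 158.6] rect [622.5  -9.9 120.8 119.2  88.6] circ [622.3 -10.5] cen [622.  -10.4]
top blue [126.9 193.7] rect [542.4 331.1  93.6 155.6   6.1] circ [541.9 331.2] cen [542.1 331.4]
top wood [398.3 199.8] rect [ 509.9 -345.3  156.7   94.5   81. ] circ [ 509.5 -344.9] cen [ 509.6 -345.4]
side red max() iterable argument is empty
side green [216.9 311.5] rect [ 350.4 -278.6   51.3   43.6   67.8] circ [ 351.8 -279. ] cen [ 350.9 -279.5]
side black [227.5 197.7] rect [470.7 -30.2  66.9  36.4  67.1] circ [470.8 -30.2] cen [471.  -30.2]
side yellow max() iterable argument is empty
side cup [143.7 154.5] rect [356.6 250.4 144.6  50.   81.3] circ [359.9 250. ] cen [356.1 247.9]
side saucer [286.1 196.3] rect [621.2 -14.  117.8 120.7  64.3] circ [621.4 -12.8] cen [620.1 -15.8]
side blue [205.2 143.5] rect [539.7 318.3 101.2 171.6   6. ] circ [540.8 319.9] cen [539.3 313.6]
side wood [325.2 324.5] rect [ 506.9 -352.1  163.5  100.3   80.8] circ [ 506.9 -352.5] cen [ 504.3 -361.9]
```

View pics/cup.png

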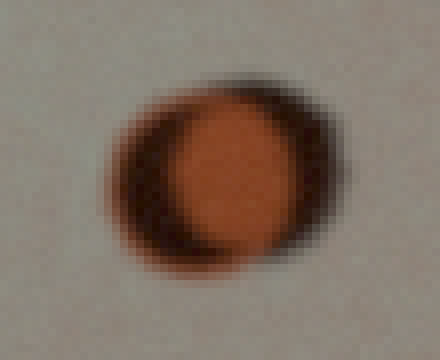

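The cup crop shows the rim's outer edge from x≈123 to 147 and y≈256 to 280 (rim centre about (134.7,267.3)); the darker right side is shadow. Sizes match those given. I'll keep the closing axis along world x, grip the tins on their lids so the tips stay above the tray lip, and start with red.

Request:
arm_command:
  deltas:
    - [[0.5,-2,-0.5,0,0,-5.3],[1,-4,-0.5,0,0,-5.3],[1,-4,-0.5,0,0,-5.3],[1,-4,-0.5,0,0,-5.3],[1,-4,-0.5,0,0,-5.3],[1,-4,-0.5,0,0,-5.3],[1,-4,-0.5,0,0,-5.3],[1,-4,-0.5,0,0,-5.3],[1,-4,-0.5,0,0,-5.3],[1,-4,-0.5,0,0,-5.3],[1,-4,-0.5,0,0,-5.3],[1,-4,-0.5,0,0,-5.3]]
  gripper: 1
  squeeze: 15

```text
t: 1.1
tool_pos: [0.3832, 0.0747, 0.1583]
orientation: [2.229, 2.213, 0.0]
force: [1.3, 1.0, -0.1]
opening: 0.0932
gripper_force: 0.0
```

Run:
```python
from h import *
print("cup",ray("top",(134.7,267.3),.056)*1000)
s=monitor.read_state();print(s["t"],s["tool_pos"],s["orientation"],cv2.Rodrigues(s["orientation"])[0][:,1],s["q"])
```

```text
cup [[364.16177594 300.62249787  56.        ]]
1.1 [0.3831609  0.07474823 0.1583009 ] [2.22930497e+00 2.21323516e+00 4.85191830e-04] [ 9.99973761e-01 -7.23443036e-03  3.75046943e-04] [ 6.10952023e-02 -4.41527322e-01  2.11141533e+00  3.73727889e-05
  1.47132618e+00  6.83259802e-02]
```

Request:
arm_command:
  deltas:
    - [[1,-4,0,0,0,0],[1.5,-4,-0.5,0,0,0],[1.5,-4,-0.5,0,0,0],[1.2,-4,-1,0,0,0],[0.5,-3,-1,0,0,0],[0.5,-2,-1,0,0,0],[0,-1,-1,0,0,0],[0,0,-2,0,0,0],[0,0,-2,0,0,0],[0,0,0,0,0,0],[0,0,0,0,0,0]]

```text
t: 2.02
tool_pos: [0.4426, -0.1385, 0.068]
orientation: [-2.222, -2.216, 0.002]
force: [0.1, -0.4, 0.0]
opening: 0.0927
gripper_force: 0.0
```

Request:
arm_command:
  deltas:
    - [[0.25,-0.7,-1,0,0,0],[0,0,-1.5,0,0,0],[0,0,-1.5,0,0,0],[0,0,-1.2,0,0,0],[0,0,-0.5,0,0,0],[0,0,0,0,0,0],[0,0,0,0,0,0]]

```text
t: 2.6
tool_pos: [0.4472, -0.1466, 0.0133]
orientation: [2.224, 2.218, 0.001]
force: [0.5, 0.5, 0.6]
opening: 0.093
gripper_force: 0.0
```

Request:
arm_command:
  deltas:
    - [[0,0,0,0,0,0],[0,0,0,0,0,0],[0,0,0,0,0,0],[0,0,0,0,0,0],[0,0,0,0,0,0],[0,0,0,0,0,0],[0,0,0,0,0,0],[0,0,0,0,0,0]]
  gripper: -1
  squeeze: 15

```text
t: 3.27
tool_pos: [0.4465, -0.1467, 0.0122]
orientation: [-2.225, -2.218, 0.0]
force: [0.1, -0.1, 0.6]
opening: 0.0479
gripper_force: 15.0
```

Request:
arm_command:
  deltas:
    - [[0,0,1,0,0,0],[0,0,2,0,0,0],[0.5,-1,2,0,0,0],[1,-2,1,0,0,0],[1,-2.5,0,0,0,0],[1,-2.5,0,0,0,0],[1,-2.5,0,0,0,0],[1,-2.5,0,0,0,0],[1,-2,0,0,0,0],[0.4,-1,0,0,0,0],[0,-0.2,0,0,0,0],[0,0,0,0,0,0]]

```text
t: 4.27
tool_pos: [0.5154, -0.309, 0.0724]
orientation: [-2.225, -2.217, 0.0]
force: [0.2, 0.4, -0.7]
opening: 0.0475
gripper_force: 15.0
```

Request:
arm_command:
  deltas:
    - [[0,0,-1,0,0,0],[0,0,-1,0,0,0],[0,0,0,0,0,0],[0,0,0,0,0,0]]

```text
t: 4.6
tool_pos: [0.5144, -0.3071, 0.0505]
orientation: [-2.222, -2.217, 0.001]
force: [-0.1, -0.5, -0.9]
opening: 0.0475
gripper_force: 15.0
```

Request:
arm_command:
  deltas:
    - [[0,0,-1,0,0,0],[0,0,-1,0,0,0],[0,0,-0.6,0,0,0],[0,0,-0.3,0,0,0],[0,0,-0.3,0,0,0],[0,0,0,0,0,0],[0,0,0,0,0,0]]

```text
t: 5.18
tool_pos: [0.5156, -0.3087, 0.0202]
orientation: [-2.225, -2.218, 0.0]
force: [-0.2, -0.6, -0.2]
opening: 0.0475
gripper_force: 15.0
```

Request:
arm_command:
  deltas:
    - [[0,0,-0.1,0,0,0],[0,0,0,0,0,0],[0,0,0,0,0,0]]

```text
t: 5.43
tool_pos: [0.5158, -0.3088, 0.0196]
orientation: [2.224, 2.218, 0.0]
force: [-0.3, -0.3, 0.3]
opening: 0.0477
gripper_force: 15.0
```

Request:
arm_command:
  deltas:
    - [[0,0,-0.1,0,0,0],[0,0,-0.1,0,0,0],[0,0,0,0,0,0],[0,0,0,0,0,0]]

```text
t: 5.77
tool_pos: [0.5155, -0.3086, 0.0171]
orientation: [-2.225, -2.218, 0.0]
force: [-0.4, 0.4, -1.3]
opening: 0.0473
gripper_force: 15.0
```

Request:
arm_command:
  deltas:
    - [[0,0,-0.1,0,0,0],[0,0,0,0,0,0],[0,0,0,0,0,0]]

```text
t: 6.02
tool_pos: [0.5157, -0.3087, 0.0163]
orientation: [2.225, 2.218, 0.0]
force: [0.1, -1.5, -0.3]
opening: 0.0473
gripper_force: 15.0
```

One more millimetre with a force check.

Request:
arm_command:
  deltas:
    - [[0,0,-0.1,0,0,0],[0,0,0,0,0,0],[0,0,0,0,0,0]]

```text
t: 6.27
tool_pos: [0.5157, -0.3088, 0.0163]
orientation: [2.225, 2.218, -0.0]
force: [-2.6, 2.5, 6.8]
opening: 0.0474
gripper_force: 15.0
```

Run:
```python
from h import *
im=eyes.read_camera("side"); cv2.imwrite("pics/s1.png",cv2.resize(im[220:384,200:400],None,fx=3.5,fy=3.5,interpolation=cv2.INTER_CUBIC))
F=[]
for i in range(6): eyes.read_camera("side"); s=monitor.read_state(); F.append([s["force"][2],s["tool_pos"][2]])
print(np.round(F,4))
```

```text
[[8.2487 0.0162]
 [6.6028 0.0162]
 [7.2868 0.0162]
 [7.4279 0.0162]
 [6.5648 0.0162]
 [7.7882 0.0162]]
```

View pics/s1.png

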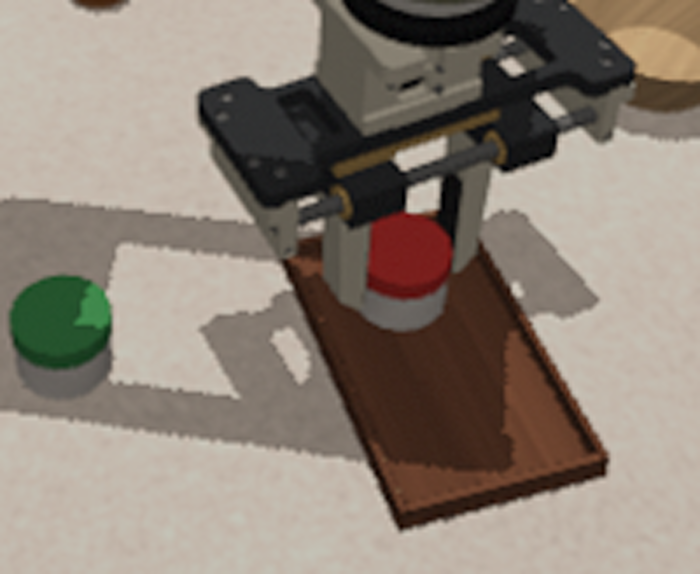

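Contact at 7 N, right at grasp height + 4 mm; the picture shows the red tin flat in the upper half of the wood tray. Release and go to green.

Request:
arm_command:
  deltas:
    - [[0,0,0,0,0,0],[0,0,0,0,0,0],[0,0,0,0,0,0],[0,0,0,0,0,0],[0,0,1,0,0,0],[0,0,2,0,0,0],[0,0,2,0,0,0],[0,0,1,0,0,0]]
  gripper: 0.5

```text
t: 7.28
tool_pos: [0.5168, -0.3095, 0.0785]
orientation: [2.222, 2.216, 0.001]
force: [0.3, -0.5, 0.2]
opening: 0.0697
gripper_force: 0.0
```

Request:
arm_command:
  deltas:
    - [[-1,0.4,0,0,0,0],[-2.5,0.5,0,0,0,0],[-3,0.5,0,0,0,0],[-3,0.5,0,0,0,0],[-3,0.5,0,0,0,0],[-2,0.5,0,0,0,0],[-1.2,0.5,0,0,0,0],[-0.6,0.25,0,0,0,0],[0,0,0,0,0,0],[0,0,0,0,0,0],[0,0,0,0,0,0]]
  gripper: 1

```text
t: 8.2
tool_pos: [0.3535, -0.2726, 0.0757]
orientation: [2.224, 2.218, 0.0]
force: [0.6, 0.8, 0.4]
opening: 0.093
gripper_force: 0.0
```

Request:
arm_command:
  deltas:
    - [[0,0,-1,0,0,0],[0,0,-1.5,0,0,0],[0,0,-1.5,0,0,0],[0,0,-1.3,0,0,0],[0,0,-0.8,0,0,0],[0,0,-0.3,0,0,0],[0,0,0,0,0,0],[0,0,0,0,0,0]]

```text
t: 8.87
tool_pos: [0.3529, -0.2723, 0.0114]
orientation: [2.225, 2.218, 0.0]
force: [-0.1, 0.5, 0.5]
opening: 0.0932
gripper_force: 0.0
```

Request:
arm_command:
  deltas:
    - [[0,0,0,0,0,0],[0,0,0,0,0,0],[0,0,0,0,0,0],[0,0,0,0,0,0],[0,0,0,0,0,0],[0,0,0,0,0,0],[0,0,0,0,0,0],[0,0,0,0,0,0]]
  gripper: -1
  squeeze: 15

```text
t: 9.53
tool_pos: [0.3526, -0.2722, 0.0113]
orientation: [2.225, 2.218, 0.0]
force: [0.6, -0.2, 0.4]
opening: 0.0476
gripper_force: 15.0
```

Request:
arm_command:
  deltas:
    - [[0,0,1,0,0,0],[0,0,2,0,0,0],[0.8,-0.5,2,0,0,0],[1.6,-1.2,1,0,0,0],[2.4,-1.8,0,0,0,0],[2.6,-1.8,0,0,0,0],[2.6,-1.8,0,0,0,0],[2.4,-1.8,0,0,0,0],[1.6,-1.1,0,0,0,0],[0.8,-0.5,0,0,0,0],[0.4,-0.3,0,0,0,0],[0,0,0,0,0,0]]

```text
t: 10.53
tool_pos: [0.505, -0.3805, 0.0715]
orientation: [-2.225, -2.218, 0.0]
force: [0.3, -0.1, -0.5]
opening: 0.0475
gripper_force: 15.0
```

Request:
arm_command:
  deltas:
    - [[0,0,-1,0,0,0],[0,0,-1,0,0,0],[0,0,-1,0,0,0],[0,0,-1,0,0,0],[0,0,-0.6,0,0,0],[0,0,-0.3,0,0,0],[0,0,-0.2,0,0,0],[0,0,0,0,0,0],[0,0,0,0,0,0]]

```text
t: 11.28
tool_pos: [0.5048, -0.3804, 0.0206]
orientation: [2.224, 2.218, 0.0]
force: [-0.3, 0.3, -1.4]
opening: 0.0476
gripper_force: 15.0
```

Contact expected at about 0.0153.

Request:
arm_command:
  deltas:
    - [[0,0,-0.2,0,0,0],[0,0,-0.1,0,0,0],[0,0,-0.1,0,0,0],[0,0,0,0,0,0],[0,0,0,0,0,0]]

```text
t: 11.7
tool_pos: [0.5046, -0.3802, 0.0162]
orientation: [-2.225, -2.218, 0.0]
force: [-0.2, -0.1, -0.1]
opening: 0.0473
gripper_force: 15.0
```

Request:
arm_command:
  deltas:
    - [[0,0,-0.1,0,0,0],[0,0,0,0,0,0],[0,0,0,0,0,0]]

```text
t: 11.95
tool_pos: [0.5047, -0.3803, 0.0154]
orientation: [2.225, 2.218, 0.0]
force: [-0.7, -0.2, -0.3]
opening: 0.0475
gripper_force: 15.0
```

Request:
arm_command:
  deltas:
    - [[0,0,-0.05,0,0,0],[0,0,0,0,0,0],[0,0,0,0,0,0]]

```text
t: 12.2
tool_pos: [0.5047, -0.3803, 0.0153]
orientation: [2.225, 2.218, -0.0]
force: [-1.5, 1.5, 5.7]
opening: 0.0473
gripper_force: 15.0
```

Request:
arm_command:
  deltas:
    - [[0,0,0,0,0,0],[0,0,0,0,0,0],[0,0,0,0,0,0],[0,0,0,0,0,0],[0,0,1,0,0,0],[0,0,2,0,0,0],[0,0,2.5,0,0,0],[0,0,2.5,0,0,0],[0,0,1.5,0,0,0],[0,0,0,0,0,0]]
  gripper: 0.5

```text
t: 13.03
tool_pos: [0.507, -0.3822, 0.1156]
orientation: [2.219, 2.212, 0.001]
force: [0.9, -0.3, 1.8]
opening: 0.0699
gripper_force: 0.0
```

Request:
arm_command:
  deltas:
    - [[0,1.5,0,0,0,0],[-0.3,3,0,0,0,0],[-0.3,4,0,0,0,0],[-0.3,4,0,0,0,0],[-0.3,4,0,0,0,0],[-0.3,4,0,0,0,0],[-0.3,4,0,0,0,0],[-0.3,4,0,0,0,0],[-0.3,4,0,0,0,0],[-0.3,3,0,0,0,0],[-0.1,1.4,0,0,0,0],[0,0,0,0,0,0]]
  gripper: 1

```text
t: 14.03
tool_pos: [0.4756, -0.0082, 0.109]
orientation: [-2.22, -2.221, 0.0]
force: [0.0, -0.0, 0.2]
opening: 0.0928
gripper_force: 0.0
```

Run:
```python
from h import *
for n in("side","top"):
    im=eyes.read_camera(n); cv2.imwrite(f"pics/{n}2.png",im)
s=monitor.read_state();print(s["t"],s["tool_pos"])
c=cv2.resize(cv2.imread("pics/side2.png")[180:384,180:400],None,fx=2.9,fy=2.9,interpolation=cv2.INTER_CUBIC);cv2.imwrite("pics/s2.png",c)
```

```text
14.1333 [ 0.47625541 -0.01096563  0.10928488]
```

View pics/s2.png

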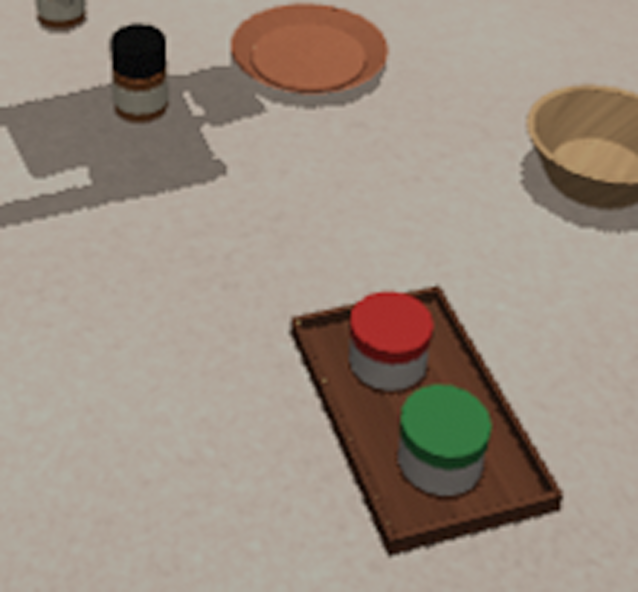

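Both tins stand upright in the wood tray, crop (390,340) and (445,440), clear of the lip. The gripper is over the black jar; descend.

Request:
arm_command:
  deltas:
    - [[0.1,0,-1,0,0,0],[0,0,-2,0,0,0],[0,0,-2,0,0,0],[0,0,-2,0,0,0],[0,0,-1,0,0,0],[0,0,-0.6,0,0,0],[0,0,0,0,0,0],[0,0,0,0,0,0]]

```text
t: 14.8
tool_pos: [0.4778, -0.0117, 0.024]
orientation: [2.226, 2.217, -0.0]
force: [-0.3, 0.2, 0.3]
opening: 0.093
gripper_force: 0.0
```

Request:
arm_command:
  deltas:
    - [[0,0,0,0,0,0],[0,0,0,0,0,0],[0,0,0,0,0,0],[0,0,0,0,0,0],[0,0,0,0,0,0],[0,0,0,0,0,0],[0,0,0,0,0,0],[0,0,0,0,0,0]]
  gripper: -1
  squeeze: 18

```text
t: 15.47
tool_pos: [0.4776, -0.0111, 0.0238]
orientation: [2.225, 2.218, 0.0]
force: [0.5, 0.2, -0.0]
opening: 0.0443
gripper_force: 0.0
```

Request:
arm_command:
  deltas:
    - [[0,0,0,0,0,0],[0,0,0,0,0,0]]

```text
t: 15.63
tool_pos: [0.4776, -0.0111, 0.0238]
orientation: [2.225, 2.218, 0.0]
force: [0.2, 0.1, -0.1]
opening: 0.0419
gripper_force: 18.0
```

Request:
arm_command:
  deltas:
    - [[0,0,0.5,0,0,0],[0,0,1.5,0,0,0],[0,0,2,0,0,0],[0,0,2,0,0,0],[0,0,2,0,0,0],[0,0,1,0,0,0],[0,0,0,0,0,0]]

```text
t: 16.22
tool_pos: [0.4795, -0.0114, 0.1166]
orientation: [2.222, 2.215, 0.005]
force: [0.4, 0.2, -1.1]
opening: 0.0417
gripper_force: 18.0
```

Request:
arm_command:
  deltas:
    - [[0,1,0,0,0,0],[0.25,2,0,0,0,0],[0.6,3,0,0,0,0],[0.6,4,0,0,0,0],[0.6,4,0,0,0,0],[0.6,4,0,0,0,0],[0.6,4,0,0,0,0],[0.6,4,0,0,0,0],[0.6,4,0,0,0,0],[0.6,3.5,0,0,0,0],[0.6,2.5,0,0,0,0],[0.4,1.8,0,0,0,0]]

```text
t: 17.22
tool_pos: [0.5361, 0.3698, 0.1108]
orientation: [-2.221, -2.219, 0.005]
force: [0.1, 0.3, -1.6]
opening: 0.0417
gripper_force: 18.0
```

Request:
arm_command:
  deltas:
    - [[0,0,0,0,0,0],[0,0,-1,0,0,0],[0,0,-1.5,0,0,0],[0,0,-1.5,0,0,0],[0,0,-1.5,0,0,0],[0,0,-1,0,0,0],[0,0,-0.7,0,0,0],[0,0,-0.5,0,0,0],[0,0,-0.3,0,0,0],[0,0,0,0,0,0],[0,0,0,0,0,0]]

```text
t: 18.13
tool_pos: [0.5385, 0.367, 0.0343]
orientation: [2.225, 2.218, 0.001]
force: [-0.3, 0.0, -1.5]
opening: 0.0416
gripper_force: 18.0
```

Request:
arm_command:
  deltas:
    - [[0,0,-0.2,0,0,0],[0,0,-0.2,0,0,0],[0,0,-0.1,0,0,0],[0,0,-0.1,0,0,0],[0,0,0,0,0,0],[0,0,0,0,0,0]]

```text
t: 18.63
tool_pos: [0.5382, 0.3669, 0.0278]
orientation: [2.225, 2.218, 0.0]
force: [0.5, 0.1, -1.1]
opening: 0.0416
gripper_force: 18.0
```

Request:
arm_command:
  deltas:
    - [[0,0,-0.1,0,0,0],[0,0,0,0,0,0],[0,0,0,0,0,0]]

```text
t: 18.88
tool_pos: [0.5382, 0.367, 0.0278]
orientation: [2.225, 2.218, 0.0]
force: [-3.7, -1.4, 5.4]
opening: 0.0419
gripper_force: 18.0
```

Request:
arm_command:
  deltas:
    - [[0,0,0,0,0,0],[0,0,0,0,0,0],[0,0,0,0,0,0],[0,0,0,0,0,0],[0,0,1,0,0,0],[0,0,2,0,0,0],[0,0,2.5,0,0,0],[0,0,2.5,0,0,0],[0,0,1,0,0,0],[0,0,0,0,0,0]]
  gripper: 0.5

```text
t: 19.72
tool_pos: [0.5403, 0.3681, 0.1212]
orientation: [2.224, 2.217, 0.01]
force: [0.1, -0.0, 1.0]
opening: 0.0697
gripper_force: 0.0
```

Request:
arm_command:
  deltas:
    - [[-0.3,-1,0,0,0,0],[-0.9,-2.5,0,0,0,0],[-1.2,-3.5,0,0,0,0],[-1.2,-4,0,0,0,0],[-1.2,-4,0,0,0,0],[-1.2,-4,0,0,0,0],[-1,-2.5,0,0,0,0],[-0.5,-1.6,0,0,0,0],[0,0,0,0,0,0],[0,0,0,0,0,0],[0,0,0,0,0,0]]
  gripper: 1

```text
t: 20.63
tool_pos: [0.463, 0.1365, 0.1161]
orientation: [-2.225, -2.217, 0.001]
force: [-0.3, 0.5, -0.1]
opening: 0.0932
gripper_force: 0.0
```

Request:
arm_command:
  deltas:
    - [[0,-0.1,-1,0,0,0],[0,0,-2,0,0,0],[0,0,-2,0,0,0],[0,0,-2,0,0,0],[0,0,-1.3,0,0,0],[0,0,-0.9,0,0,0],[0,0,0,0,0,0],[0,0,0,0,0,0]]

```text
t: 21.3
tool_pos: [0.4627, 0.1355, 0.0241]
orientation: [-2.223, -2.218, 0.002]
force: [0.3, -1.1, 0.3]
opening: 0.0929
gripper_force: 0.0
```

Request:
arm_command:
  deltas:
    - [[0,0,0,0,0,0],[0,0,0,0,0,0],[0,0,0,0,0,0],[0,0,0,0,0,0],[0,0,0,0,0,0],[0,0,0,0,0,0],[0,0,0,0,0,0],[0,0,0,0,0,0],[0,0,0,0,0,0],[0,0,0,0,0,0]]
  gripper: -1
  squeeze: 18

```text
t: 22.13
tool_pos: [0.4633, 0.1351, 0.0249]
orientation: [2.225, 2.218, 0.0]
force: [0.2, 0.2, 0.3]
opening: 0.0416
gripper_force: 18.0
```

Request:
arm_command:
  deltas:
    - [[0,0,0.5,0,0,0],[0,0,1.5,0,0,0],[0,0,2,0,0,0],[0.5,0.8,1,0,0,0],[1,2,0,0,0,0],[1.4,2.8,0,0,0,0],[1.4,2.8,0,0,0,0],[1.4,2.8,0,0,0,0],[1.2,2.4,0,0,0,0],[0.9,1.6,0,0,0,0],[0.45,0.8,0,0,0,0],[0,0,0,0,0,0]]

```text
t: 23.13
tool_pos: [0.5459, 0.2964, 0.0746]
orientation: [-2.223, -2.219, 0.0]
force: [-0.2, -1.1, -2.0]
opening: 0.042
gripper_force: 18.0
```

Request:
arm_command:
  deltas:
    - [[0,0,0,0,0,0],[0,0,-1,0,0,0],[0,0,-1,0,0,0],[0,0,-1,0,0,0],[0,0,-0.6,0,0,0],[0,0,-0.4,0,0,0],[0,0,0,0,0,0],[0,0,0,0,0,0]]

```text
t: 23.8
tool_pos: [0.5455, 0.2949, 0.0344]
orientation: [-2.225, -2.218, 0.001]
force: [0.4, 0.3, -1.6]
opening: 0.0419
gripper_force: 18.0
```

Request:
arm_command:
  deltas:
    - [[0,0,-0.2,0,0,0],[0,0,-0.1,0,0,0],[0,0,-0.1,0,0,0],[0,0,-0.1,0,0,0],[0,0,0,0,0,0],[0,0,0,0,0,0]]

```text
t: 24.3
tool_pos: [0.5456, 0.2951, 0.0297]
orientation: [-2.225, -2.218, 0.0]
force: [0.6, -0.5, -1.2]
opening: 0.0416
gripper_force: 18.0
```

Request:
arm_command:
  deltas:
    - [[0,0,-0.1,0,0,0],[0,0,0,0,0,0],[0,0,0,0,0,0]]

```text
t: 24.55
tool_pos: [0.5458, 0.2952, 0.0289]
orientation: [2.225, 2.218, 0.001]
force: [-0.1, -0.6, -0.3]
opening: 0.0418
gripper_force: 18.0
```

Request:
arm_command:
  deltas:
    - [[0,0,-0.05,0,0,0],[0,0,0,0,0,0],[0,0,0,0,0,0]]

```text
t: 24.8
tool_pos: [0.5459, 0.2952, 0.0289]
orientation: [2.225, 2.218, 0.001]
force: [-2.8, -0.6, 5.6]
opening: 0.0417
gripper_force: 18.0
```

Request:
arm_command:
  deltas:
    - [[0,0,0,0,0,0],[0,0,0,0,0,0],[0,0,0,0,0,0],[0,0,0,0,0,0],[0,0,1,0,0,0],[0,0,2,0,0,0],[0,0,2.5,0,0,0],[0,0,2.5,0,0,0],[0,0,1,0,0,0],[0,0,0,0,0,0]]
  gripper: 0.5

```text
t: 25.63
tool_pos: [0.548, 0.2962, 0.1226]
orientation: [2.223, 2.216, 0.01]
force: [1.0, -0.3, 0.5]
opening: 0.0695
gripper_force: 0.0
```

Request:
arm_command:
  deltas:
    - [[-1,0,0,0,0,0],[-2,0,0,0,0,0],[-3,0.1,0,0,0,0],[-3,0.1,0,0,0,0],[-3,0.1,0,0,0,0],[-3,0.1,0,0,0,0],[-2,0.1,0,0,0,0],[-1.2,0,0,0,0,0],[0,0,0,0,0,0],[0,0,0,0,0,0],[0,0,0,0,0,0]]
  gripper: 1

```text
t: 26.55
tool_pos: [0.3641, 0.2999, 0.1177]
orientation: [2.225, 2.218, -0.001]
force: [0.4, 0.0, 0.1]
opening: 0.0929
gripper_force: 0.0
```

Run:
```python
from h import *
im=eyes.read_camera("side"); cv2.imwrite("pics/s3.png",cv2.resize(im[80:260,60:340],None,fx=2.8,fy=2.8,interpolation=cv2.INTER_CUBIC))
print(monitor.read_state()["tool_pos"])
```

```text
[0.36425653 0.29990432 0.11780049]
```

View pics/s3.png

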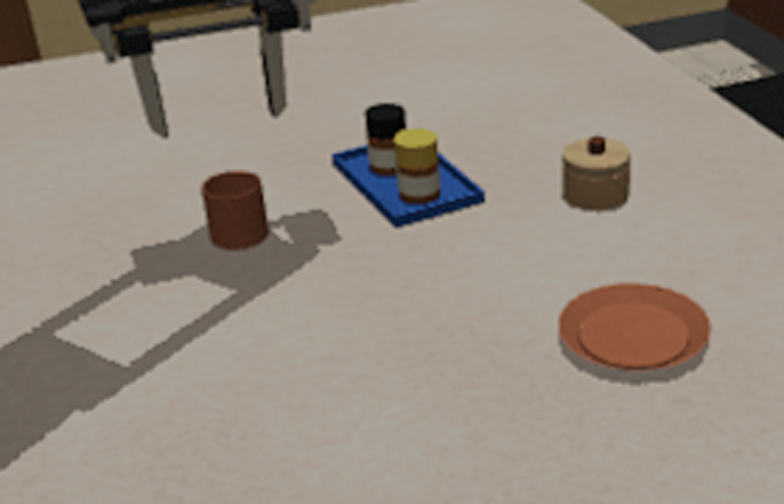

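Both jars stand in the blue tray (crop (385,140), (417,165)); the cup (235,210) is between the open fingers' plane. Descend.

Request:
arm_command:
  deltas:
    - [[0,0.05,-1,0,0,0],[0,0,-2,0,0,0],[0,0,-2,0,0,0],[0,0,-2,0,0,0],[0,0,-1.4,0,0,0],[0,0,-0.9,0,0,0],[0,0,0,0,0,0],[0,0,0,0,0,0]]

```text
t: 27.27
tool_pos: [0.3636, 0.3003, 0.0247]
orientation: [-2.225, -2.217, 0.002]
force: [0.0, 0.9, 0.1]
opening: 0.0929
gripper_force: 0.0
```

Request:
arm_command:
  deltas:
    - [[0,0,0,0,0,0],[0,0,0,0,0,0],[0,0,0,0,0,0],[0,0,0,0,0,0],[0,0,0,0,0,0],[0,0,0,0,0,0],[0,0,0,0,0,0],[0,0,0,0,0,0]]
  gripper: -1
  squeeze: 15

```text
t: 27.93
tool_pos: [0.3639, 0.3007, 0.0255]
orientation: [2.225, 2.218, 0.001]
force: [-0.1, 0.7, 2.5]
opening: 0.0559
gripper_force: 15.0
```

Run:
```python
from h import *
print("rim from side s3:",ray("side",(143.2,146.8),.056)*1000)
# saucer: rim and inner floor centres, both views
im=cv2.imread("pics/side2.png"); 
for n,f,c in(("top","pics/top0.png",(264,159)),("side","pics/side0.png",(286,197))):
    b,_=blob(masks(cv2.imread(f))["terra"],c,25); e=cv2.fitEllipse(b); print(n,e,ray(n,e[0],.014)*1000)
s=monitor.read_state();print(s["tool_pos"],s["opening"],s["gripper_force"])
```

```text
rim from side s3: [[364.25038713 289.40088566  56.        ]]
top ((263.2620849609375, 158.5618896484375), (47.88339614868164, 48.291954040527344), 123.29969024658203) [[622.03433273 -10.47179035  14.        ]]
side ((286.20379638671875, 196.28903198242188), (29.392057418823242, 53.036460876464844), 92.60707092285156) [[620.47566592 -15.84992837  14.        ]]
[0.36391323 0.30073169 0.02554974] 0.05586085871717409 15.000204218085855
```

Request:
arm_command:
  deltas:
    - [[0,0,0.5,0,0,0],[0,0,1.5,0,0,0],[0,0,2,0,0,0],[0.5,-0.6,2,0,0,0],[1,-1.2,1,0,0,0],[1.8,-2.2,0,0,0,0],[2.3,-2.8,0,0,0,0],[2.5,-3,0,0,0,0],[2.5,-3,0,0,0,0],[2.5,-3,0,0,0,0],[2.5,-3,0,0,0,0],[2.5,-3,0,0,0,0]]

```text
t: 28.93
tool_pos: [0.5453, 0.0809, 0.0952]
orientation: [-2.224, -2.218, 0.001]
force: [0.6, 1.0, -1.3]
opening: 0.0556
gripper_force: 15.0
```

Request:
arm_command:
  deltas:
    - [[2.5,-3,0,0,0,0],[2.2,-2.7,0,0,0,0],[1.6,-2,0,0,0,0],[1,-1.2,0,0,0,0],[0.4,-0.4,0,0,0,0],[0,0,0,0,0,0],[0,0,0,0,0,0],[0,0,0,0,0,0]]

```text
t: 29.6
tool_pos: [0.6208, -0.0092, 0.095]
orientation: [-2.223, -2.218, 0.001]
force: [-0.1, -0.0, -1.6]
opening: 0.0557
gripper_force: 15.0
```

Run:
```python
from h import *
im=eyes.read_camera("side");s=monitor.read_state();print(s["tool_pos"],s["orientation"])
cv2.imwrite("pics/side4.png",im);cv2.imwrite("pics/s4.png",cv2.resize(im[110:230,220:360],None,fx=5,fy=5,interpolation=cv2.INTER_CUBIC))
```

```text
[ 0.62088881 -0.00912828  0.09510735] [-2.22283100e+00 -2.21898744e+00  4.48612066e-04]
```

View pics/s4.png

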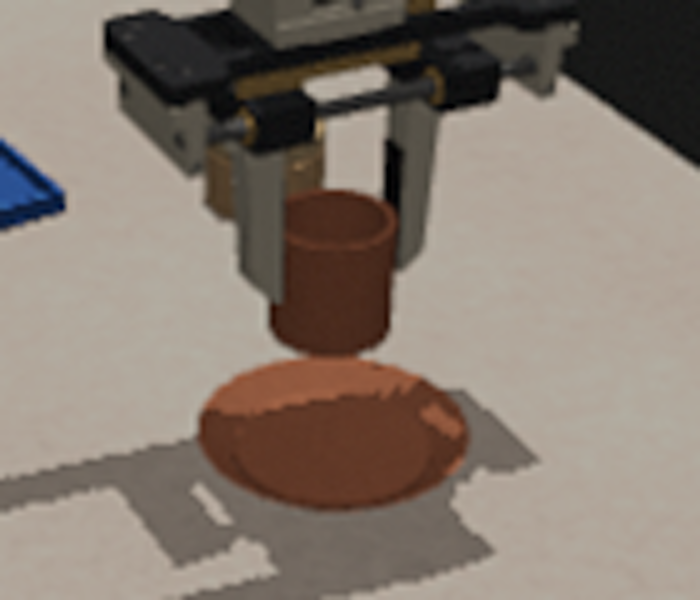

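The cup hangs level over the saucer. Crop: cup base front edge (330,353), rim top ellipse 285–397; saucer rim 198–468 by about 355–505.

Run:
```python
from h import *
s=monitor.read_state(); zb=s["tool_pos"][2]-.0255
m=eyes.camera_model("side");R=cv2.Rodrigues(m["rvec"])[0];C=-R.T@m["tvec"]
px=lambda u,v:(220+(u+.5)/5-.5,110+(v+.5)/5-.5)
p=ray("side",px(330,353),zb)[0]; d=(p-C)[:2]; d/=np.hypot(*d)
print("cup base centre",(p[:2]+d*.028)*1000,"near front point",p*1000)
q=ray("side",px(340,192),zb+.056)[0]; print("cup from rim back",(q[:2]-d*.028)*1000)
p=ray("side",px(333,356),.014)[0]; print("saucer from back rim",(p[:2]-d*.064)*1000)
print(s["tool_pos"]*1000)
```

```text
cup base centre [622.75974436  -6.14215781] near front point [608.96581835 -30.50868414  69.60734796]
cup from rim back [618.79528669 -16.61438828]
saucer from back rim [620.54179772 -13.1267988 ]
[620.88880667  -9.12827715  95.10734796]
```

Request:
arm_command:
  deltas:
    - [[0,-0.1,-1,0,0,0],[0,0,-1.5,0,0,0],[0,0,-1.5,0,0,0],[0,0,-1,0,0,0],[0,0,-0.6,0,0,0],[0,0,-0.3,0,0,0],[0,0,-0.2,0,0,0],[0,0,0,0,0,0],[0,0,0,0,0,0]]

```text
t: 30.4
tool_pos: [0.6223, -0.0115, 0.035]
orientation: [2.224, 2.217, 0.001]
force: [-0.3, -0.9, -1.9]
opening: 0.0557
gripper_force: 15.0
```

Request:
arm_command:
  deltas:
    - [[0,0,-0.1,0,0,0],[0,0,-0.1,0,0,0],[0,0,0,0,0,0],[0,0,0,0,0,0]]

```text
t: 30.73
tool_pos: [0.6217, -0.0114, 0.0324]
orientation: [2.225, 2.218, 0.0]
force: [0.1, 0.3, -1.3]
opening: 0.0558
gripper_force: 15.0
```

Request:
arm_command:
  deltas:
    - [[0,0,-0.1,0,0,0],[0,0,0,0,0,0],[0,0,0,0,0,0]]

```text
t: 30.98
tool_pos: [0.6216, -0.0114, 0.0311]
orientation: [-2.225, -2.218, 0.0]
force: [-0.2, -0.3, -0.6]
opening: 0.0559
gripper_force: 15.0
```

Request:
arm_command:
  deltas:
    - [[0,0,-0.1,0,0,0],[0,0,0,0,0,0],[0,0,0,0,0,0]]

```text
t: 31.23
tool_pos: [0.6218, -0.0114, 0.0306]
orientation: [2.225, 2.218, 0.0]
force: [-2.0, -0.1, 1.8]
opening: 0.0558
gripper_force: 15.0
```

Request:
arm_command:
  deltas:
    - [[0,0,0,0,0,0],[0,0,0,0,0,0],[0,0,0,0,0,0],[0,0,0,0,0,0],[0,0,1,0,0,0],[0,0,2,0,0,0],[0,0,2.5,0,0,0],[0,0,2.5,0,0,0],[0,0,2,0,0,0],[0,0,1,0,0,0],[0,0,0,0,0,0]]
  gripper: 0.7

```text
t: 32.15
tool_pos: [0.6238, -0.0116, 0.1442]
orientation: [2.222, 2.215, 0.006]
force: [0.3, -0.2, 0.8]
opening: 0.0791
gripper_force: 0.0
```

Request:
arm_command:
  deltas:
    - [[-1,0,0,0,0,0],[-2,0,0,0,0,0],[-3,0,0,0,0,0],[-3,0,0,0,0,0],[-3,0,0,0,0,0],[-3,0,0,0,0,0],[-3,0,0,0,0,0],[-2,0,0,0,0,0],[-1,0,0,0,0,0],[0,0,0,0,0,0],[0,0,0,0,0,0]]

```text
t: 33.07
tool_pos: [0.4113, -0.0114, 0.1394]
orientation: [-2.225, -2.218, 0.0]
force: [0.1, -0.3, 0.9]
opening: 0.079
gripper_force: 0.0
```

Run:
```python
from h import *
for n in("top","side"): cv2.imwrite(f"pics/{n}5.png",eyes.read_camera(n))
t=cv2.resize(cv2.imread("pics/top5.png")[125:195,225:305],None,fx=5,fy=5,interpolation=cv2.INTER_CUBIC)
s=cv2.resize(cv2.imread("pics/side5.png")[140:230,230:350],None,fx=3.3,fy=350/90,interpolation=cv2.INTER_CUBIC)
cv2.imwrite("pics/c5.png",np.hstack([t,s]))
```

```text
(no output)
```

View pics/c5.png

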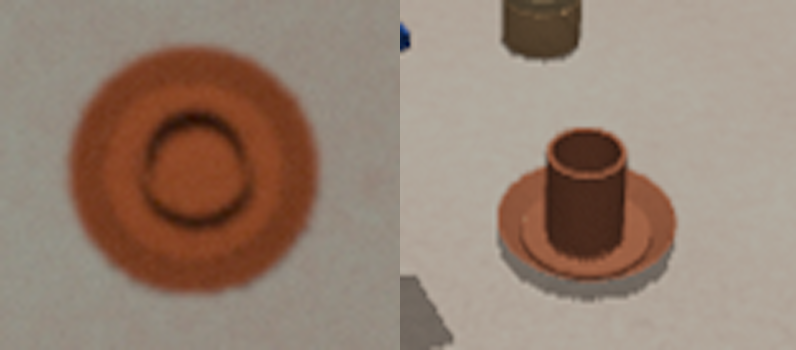

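View pics/top5.png

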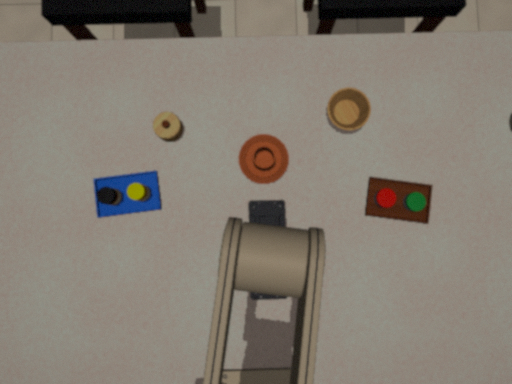

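Top: cup ring centred at crop (197,170) in the saucer at (194,169); tins at (387,198),(416,202), jars at (108,196),(136,191), salt pot and bowl unmoved. Side: cup upright on the saucer floor. A quick number check on the centring.

Run:
```python
from h import *
im=cv2.imread("pics/top5.png");M=masks(im)
e=cv2.fitEllipse(blob(M["terra"],(264,159),25)[0]); print("saucer",e,ray("top",e[0],.014)*1000)
V=im.max(2).astype(int); g=cv2.resize(V[125:195,225:305].astype(np.float32),None,fx=4,fy=4,interpolation=cv2.INTER_CUBIC)
yy,xx=np.mgrid[:g.shape[0],:g.shape[1]]; near=np.hypot(xx-157,yy-136)<58
for t in(85,100,115):
    d=((g<t)&near).astype(np.uint8); cs,_=cv2.findContours(d,cv2.RETR_CCOMP,2); c=max(cs,key=len)
    (u,v),r=cv2.minEnclosingCircle(c); b=cv2.boundingRect(c); uv=(225+(u+.5)/4-.5,125+(v+.5)/4-.5)
    print(t,b,r/4,uv,"as inner rim",ray("top",uv,.061)[0]*1000)
for k,c,z in(("red",(387,198),.038),("green",(416,202),.038),("yellow",(136,191),.068)):
    print(k,ray("top",blob(M[k],c,15)[1],z)[0]*1000)
b0=cv2.imread("pics/top0.png")
for r in((145,105,190,145),(320,80,380,140)): print("bystander diff",np.abs(im[r[1]:r[3],r[0]:r[2]].astype(int)-b0[r[1]:r[3],r[0]:r[2]]).mean())
```

```text
saucer ((263.2398986816406, 158.5948944091797), (47.93606948852539, 48.29547882080078), 126.98685455322266) [[621.95204331 -10.41385293  14.        ]]
85 (119, 90, 74, 39) 9.183099746704102 (263.4726028442383, 155.125) as inner rim [623.44766365 -10.59296051  61.        ]
100 (116, 88, 79, 47) 9.818360328674316 (263.4056587219238, 155.5157241821289) as inner rim [622.50185209 -10.4069308   61.        ]
115 (111, 86, 93, 101) 12.82341194152832 (263.80559158325195, 158.7417106628418) as inner rim [614.64154238 -11.16478316  61.        ]
red [ 515.05493841 -308.43983044   38.        ]
green [ 504.01819608 -379.64062921   38.        ]
yellow [543.20432631 292.45063016  68.        ]
bystander diff 4.361666666666666
bystander diff 4.2058333333333335
```

```bash
python3 -c "
from plant import ticket; print(ticket.close_job())"
```

```text
the job is handed in; nothing more can be done
None
```

The job is handed in at about 33 s: both tins stand in the wooden tray, both jars in the blue tray and the cup within about 1 mm of the middle of its saucer, with the salt pot and bowl unmoved.

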